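Mesh the carousel's clutch and bring the dropper bottle to the front

ROBOT

A 6-joint arm with a two-finger parallel gripper is mounted at the origin on a cart in front of the work surface, level with it; the furniture and walls round the work are solid. World frame = base frame: x ahead of the robot, y to its left, z up, the work surface at z = 0. Lengths are in m, angles in degrees, forces in N, time in s.
With the tool pointing down it reaches from about 0.3 to 0.75 m from the base axis. Payload 8.5 kg.
Tool frame: the origin (TCP) lies at the very end of the fingers, on their centre line; the grasp point (between the pads) lies 19 mm behind it; x points along the fingers, y is the direction in which the jaws open and shut, and the axes are right-handed (so a half turn about x gives the same grasp; the last joint's range is limited). The gripper opens to 85 mm and grips with 20 to 120 N. Pads are 22 mm wide; open, the fingers measure 114 mm over their backs; the gripper's body (76 mm by 85 mm) begins 54 mm behind the grasp point. The pads swing forward as they close: fully open they stand 13 mm farther back than shut.
Start: joints at [55.674, 21.807, 74.336, -0, 83.858, -12.336], TCP at [0.206, 0.51, 0.206] pointing down, gripper open.
Joint ranges: [-178.18, 178.18], [-50.72, 133.34], [12.68, 142.11], [-81.47, 261.47], [9.98, 163.14], [-165.26, 165.26]. Speed limits (degrees/s): [136.94, 136.94, 180, 180, 180, 180].

INTERFACE

Orientations are given as a 3x3 rotation matrix whose columns are the frame's x, y, z axes.
In Python, from rig import env, cams, models gives the robot as it stands.
- The arm moves only by the shell command python3 -m crank 'ROWS' [OPENING] [FORCE]. ROWS is JSON, one flat list of numbers, 6 for each row, row after row: the shift along the tool's x, y, z in mm, then the turn, a rotation vector about the tool's x, y, z in rad. In form: [x, y, z, wx, wy, wz, x, y, z, wx, wy, wz, ...]. A call has 1 to 10 rows; each row is the pose to reach, as a shift and turn from the pose measured when the call began, along the tool's axes at that moment; what a row does not reach only later rows make up. A row lasts 1/12 s, in which the tool goes at most 41.7 mm and 7.16 degrees, less where a joint would pass 70% of its speed; a pose out of reach is approached as far as the arm can. A call with a gripper value outside its range is refused whole. OPENING is the opening, from 0 (shut) to 1 (fully open), set as the call begins (- or left out, the last holds). The fingers move at their own pace and stop on an object; FORCE is the grip in N (left out, the last holds). Time passes only in rows, so rows that repeat a pose let the fingers close. It gives the time, the measured TCP pose, the force and the opening at its end, in the units of the state.
- env.observe(): the state, without advancing time (a new reading comes with each control period).
- cams.get_image(name): name is "scene" or "side" or "wrist"; returns a dict with "color" (480x640x3 uint8, red, green, blue), "depth" (480x640 float32, m along the optical axis (not along the pixel's ray), 0 where there is no reading), "fx", "fy", "cx", "cy" (pixels), "k1" (the pictures are not rectified: a ray, as slopes to the right and down, at radius r is drawn at 1 + k1 r^2 times it, then the intrinsics apply), "world_from_camera" (4x4, takes a point from camera to world coordinates). Camera axes: x right, y up, looking along -z (the intrinsics and any distortion apply to the point x, -y, -z); pixel columns grow to the right and rows downward; lengths in m; the calibration is good to about 2 mm. A picture is of the moment at which its call begins.
- env.close_job(): hands the job in, once; it reports no verdict.
Trained networks look in the newest picture that a camera, given by its name, has taken for a name from the list of things; names that differ only in an ending like _2 or _b are one class to them, and where a whole thing is asked for, a point or a joint stands for the part that bears it (a point fixed in the world has none). Each returns a list of dicts, best first, with "p" (0 to 1); they miss things now and then, are a little off and sometimes report something else, mostly with a low value. They report only what shows in the picture. A call takes as long as a camera call. They do not tell look-alikes from the thing itself.
- models.boxes_of(camera, query): "location" ([x, y, z] in m, in the coordinates of the camera as it stood for that picture, good to about 4 mm: the middle of the surface that is visible of it).
- models.landmark_of(camera, query): "location" ([x, y, z] in m, in the coordinates of the camera as it stood for that picture, good to about 4 mm: a listed point, or the origin of a listed thing).
The state is a dict: "time_s": time; "q": joint angles; "qvel": joint speeds; "joint_efforts": joint torques, N m; "position": TCP position; "tool_rot": TCP orientation; "ft_force": force on the tool from outside, world axes, zero at the start; "wrist_torque": the same for the moment, N m; "grip_width": finger opening in m.
Only numpy, scipy, OpenCV 4.12 (cv2) and the standard library are available. Lean on these libraries where they do the work, as an engineer would, in place of code of your own. Each camera call takes 0.05 s, during which the arm holds its last target. There are 200 camera calls.

TASK

The reagent carousel's drive knob is out of gear. Ease the knob down while rocking it until the hidden teeth mesh and it drops fully home, then turn the knob until the dropper bottle stands at the upright pointer at the edge of the foot. Work only by the knob - do not touch the carousel plate or the two bottles on it, which must stay standing in their cups - and leave the knob down and let go.

Things in the scene. Friction and masses are not known exactly. Their poses are not given: they have to be found in the camera images.
- knob_grip (a point): Middle of the black drive knob's grip, on the carousel's vertical axis. The grip is an upright bar 66 long (x axis of this point), 24 wide (y axis), 36 tall: 20 below this point, down to the knob's round skirt (diameter 72), to 16 above it. 172 above the bench with the knob up, 160 fully home. The bottles' tops lie 46 below it (knob up), their near sides 60 from the axis.
- clutch (a joint): How far the drive knob is pushed down, m: 0 up, 0.012 fully home; starts at 0 to 0.002, stays where left, moves down at 2 to 4 N. At 0.004 teeth meet and block it; where tooth faces gap it drops on to 0.012 (over 0.009: meshed). 6 teeth (every 1.05 rad), hidden, free over 0.35 rad of each 1.05; how far to turn differs each time and must be felt. Pressing with 5 to 10 N does not drag the carousel.
- knob (a joint): Turn of the knob about the vertical axis, rad, growing counter-clockwise seen from above; turns freely out of gear; no stop within 6 rad. At 0 its bar lies along the foot's x axis.
- carousel: Aluminium plate, 224 diameter, top 24 above the bench, with six grey cups (53 wide, 20 deep, open on top) 80 from its axis and a white hub (diameter 72 to 84, 128 high). Origin on the axis at bench height, z up. Stiff to turn (0.14 N m), stays where left. In mesh it follows the knob 1 to 1, same direction, after up to 0.35 rad of play.
- dropper_bottle: Round dark dropper bottle with a black rubber bulb, 34 diameter, 102 tall, origin at the centre of its underside, z up. Stands loose in a cup of the carousel, its centre 80 from the carousel's axis, on the plate's top. Starts 35 to 85 degrees away from the pointer, on either side.
- oil_bottle: White bottle with a pointed cone cap, 38 diameter, 98 tall, origin at the centre of its underside, z up. Stands loose in another cup of the carousel and stays there.
- front_mark (a point): Where the dropper bottle's foot shall stand: 80 from the carousel's axis toward the upright steel pointer (16 wide, 50 high, 142 from the axis), at the height of the plate's top. It is fixed and does not turn.
- foot: Fixed round grey foot of the carousel, 244 diameter, 12 high, under the plate, origin at the centre of its underside on the bench. The arm with the upright pointer juts out from its edge roughly toward the robot.
Things that resemble listed ones, but are neither listed nor needed, are in the scene too. What is shaped like the part that bears front_mark but blue is not meant. What is shaped like the oil_bottle but orange is not meant.

How it is judged:
By the outcome, as a careful person would: the job done as asked, in the order asked, and still so for the second after the job is handed in, with the robot touching nothing.
It also fails if it takes over 61 s, if anything falls off the work surface, if the arm or the gripper's body presses on something with over 40 N, if the wrist force passes 120 N, or if a joint passes its speed limit or range.

## Working session

There is one attempt and no reset: what is moved stays moved. The work goes in short steps, Python scripts to look and compute and a shell command to move; the robot and the scene stay as the last step left them, time stands still between calls to the robot, and variables do not carry over. Pictures are saved under pics/ and viewed, about 8 in all and at most 12, crops included, and the job is handed in when it is done.

```bash
mkdir -p pics; ls; cat > h.py <<'E'
from rig import env,cams,models
import numpy as np,cv2
def W(im,p): return (im["world_from_camera"]@np.r_[p,1])[:3]
def ray(im,u,v):
    xd=(u-im["cx"])/im["fx"];yd=(v-im["cy"])/im["fy"];x,y=xd,yd
    for _ in range(20):
        s=1+im["k1"]*(x*x+y*y);x,y=xd/s,yd/s
    return np.array([x,-y,-1.])
def atz(im,u,v,z):
    T=im["world_from_camera"];d=T[:3,:3]@ray(im,u,v);o=T[:3,3];return o+d*(z-o[2])/d[2]
def pix(im,P):
    T=im["world_from_camera"];c=T[:3,:3].T@(np.array(P)-T[:3,3]);x,y=c[0]/-c[2],-c[1]/-c[2]
    s=1+im["k1"]*(x*x+y*y);return im["fx"]*x*s+im["cx"],im["fy"]*y*s+im["cy"]
def dep(im,u,v): return W(im,ray(im,u,v)*im["depth"][int(v),int(u)])
E
python3 - <<'E'
from h import *
np.set_printoptions(precision=4,suppress=True)
ims=[]
for c in("scene","side"):
    im=cams.get_image(c);ims.append(im["color"])
    for q in("knob_grip","carousel","dropper_bottle","oil_bottle","front_mark","foot"):
        for d in models.landmark_of(c,q)[:3]:
            w=W(im,d["location"]);print(c,q,round(d["p"],2),w,np.round(pix(im,w)))
    cv2.imwrite(f"pics/{c}0.png",im["color"][:,:,::-1])
E
```

```text
pics
scene knob_grip 0.86 [ 0.5264 -0.1098  0.1742] [330. 238.]
scene carousel 0.94 [ 0.5251 -0.1088 -0.0008] [327. 293.]
scene dropper_bottle 0.55 [ 0.468  -0.0609  0.0183] [298. 296.]
scene oil_bottle 0.84 [ 0.4408 -0.3213 -0.0002] [397. 352.]
scene oil_bottle 0.65 [ 0.5106 -0.1879  0.0259] [355. 301.]
scene front_mark 0.74 [0.5757 0.1677 0.0258] [243. 237.]
scene front_mark 0.68 [ 0.4629 -0.1611  0.0246] [335. 311.]
scene foot 0.82 [ 0.5258 -0.1099 -0.0005] [328. 293.]
side knob_grip 0.71 [ 0.5272 -0.1066  0.1704] [334. 209.]
side carousel 0.66 [ 0.5285 -0.1119 -0.0008] [331. 279.]
side dropper_bottle 0.68 [ 0.4606 -0.0598  0.0212] [367. 285.]
side oil_bottle 0.82 [ 0.4427 -0.3254 -0.0036] [358. 226.]
side foot 0.56 [ 0.5299 -0.1109  0.0009] [330. 279.]
```

```bash
python3 - <<'E'
import cv2,numpy as np
a=cv2.imread("pics/scene0.png")[160:400,190:450];b=cv2.imread("pics/side0.png")[130:370,220:480]
cv2.imwrite("pics/a.png",cv2.resize(np.hstack([a,b]),(800,370),interpolation=cv2.INTER_CUBIC))
E
```

```text
(no output)
```

View pics/a.png

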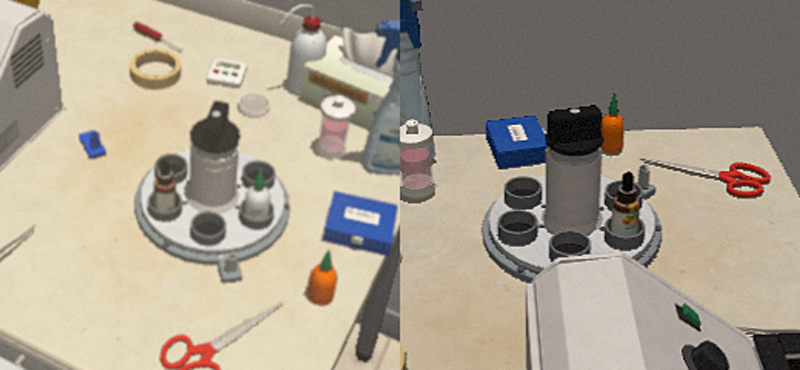

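View pics/scene0.png

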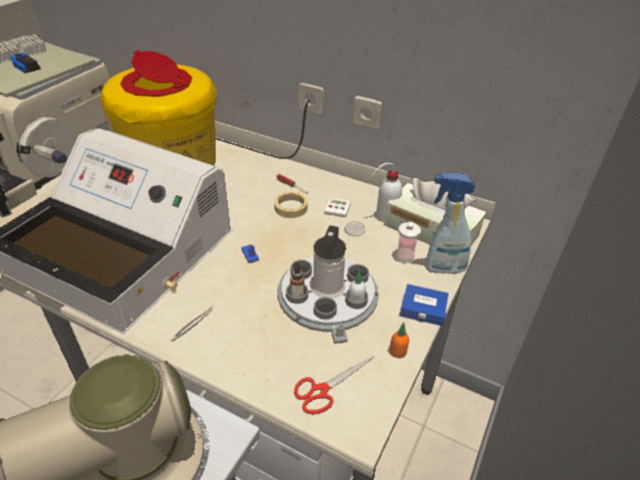

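Candidates in the scene image:
- **White oil bottle:** (358,290). The orange look-alike is at (400,342).
- **Grey pointer:** (339,333). The blue look-alike is at (250,253).
- **Dropper:** the dark bottle at (297,283).
- **Knob:** the black bar at (330,238).

The dropper must turn about 77° CCW, from 142° to 219°. Next I'll work out the approach.

```bash
cat >> h.py <<'E'
from scipy.spatial.transform import Rotation as Ro
np.set_printoptions(precision=4,suppress=True)
def goal(P,R=None):
    s=env.observe();R0=np.array(s["tool_rot"]);R=R0 if R is None else R
    print("row mm",R0.T@(np.array(P)-s["position"])*1000,"rot",Ro.from_matrix(R0.T@R).as_rotvec())
E
python3 - <<'E'
from h import *
s=env.observe();print(s)
goal([.206,.51,.35]);goal([.46,-.05,.33])
im=cams.get_image("scene");m=im["depth"]
P=np.array([dep(im,u,v) for u in range(0,640,6) for v in range(0,480,6) if m[v,u]>0])
k=(P[:,2]>.15)&(P[:,0]>.1)&(P[:,0]<.75)&(P[:,1]>-.3)&(P[:,1]<.6)
Q=P[k]
for y in np.arange(-.3,.6,.1):
    q=Q[(Q[:,1]>=y)&(Q[:,1]<y+.1)]
    if len(q):print(round(y,1),len(q),q.min(0),q.max(0))
E
```

```text
{'time_s': 0.7, 'q': array([ 55.675 ,  21.8068,  74.3368,  -0.0004,  83.8577, -12.3368]), 'qvel': array([-0.0962, -0.0104,  0.0625,  0.0017, -0.0339, -0.0354]), 'joint_efforts': array([ -0.0007, -44.8238, -23.1436,  -0.0001,   0.0005,   0.    ]), 'position': array([0.2059, 0.51  , 0.2064]), 'tool_rot': array([[-0.    ,  0.3744,  0.9273],
       [-0.    ,  0.9273, -0.3744],
       [-1.    , -0.    ,  0.    ]]), 'ft_force': array([ 0.3747, -0.3301, -0.5813]), 'wrist_torque': array([-0.0121, -0.037 , -0.012 ]), 'grip_width': 0.08527154740435026}
row mm [-143.5851    0.055     0.0551] rot [0. 0. 0.]
row mm [-123.5744 -424.1089  445.2523] rot [0. 0. 0.]
-0.3 10 [ 0.7206 -0.2999  0.2194] [ 0.7421 -0.2702  0.2766]
-0.2 15 [ 0.4935 -0.1438  0.1515] [ 0.5568 -0.1007  0.1878]
-0.1 2 [ 0.5092 -0.0885  0.1517] [ 0.5299 -0.0775  0.1541]
0.2 77 [0.4257 0.2167 0.1508] [0.5857 0.2993 0.232 ]
0.3 61 [0.4239 0.3    0.1507] [0.5732 0.3971 0.2311]
0.4 116 [0.1763 0.4023 0.1516] [0.7478 0.498  0.326 ]
0.5 109 [0.4239 0.5009 0.1525] [0.7495 0.5968 0.326 ]
```

```bash
python3 -m crank '[-40,0,0,0,0,0,-80,0,0,0,0,0,-110,-20,20,0,0,0,-120,-45,45,0,0,0,-125,-72,75,0,0,0,-125,-99,104,0,0,0,-125,-127,133,0,0,0,-125,-155,162,0,0,0,-125,-182,191,0,0,0,-125,-210,220,0,0,0]' 0.7 && python3 -c "
from h import *
goal([.46,-.05,.33])"
```

```text
time_s: 1.58
position: [0.3315, 0.2312, 0.3316]
tool_rot: [[0.001, 0.374, 0.927], [0.0, 0.927, -0.374], [-1.0, 0.001, 0.001]]
ft_force: [1.4, 1.2, 0.9]
grip_width: 0.0596
row mm [   1.6758 -212.6746  224.3524] rot [0. 0. 0.]
```

```bash
python3 -m crank '[0,-27,28,0,0,0,0,-54,56,0,0,0,0,-80,84,0,0,0,0,-107,112,0,0,0,0,-134,140,0,0,0,0,-160,168,0,0,0,0,-187,197,0,0,0,0,-213,224,0,0,0,0,-213,224,0,0,0]' && python3 - <<'E'
from h import *
im=cams.get_image("wrist");cv2.imwrite("pics/w1.png",im["color"][:,:,::-1])
for q in("knob_grip","carousel","dropper_bottle","oil_bottle","front_mark","foot"):
    for d in models.landmark_of("wrist",q)[:3]:
        w=W(im,d["location"]);print(q,round(d["p"],2),w,np.round(pix(im,w)))
s=env.observe();print(s["q"],s["position"],s["tool_rot"])
E
```

```text
time_s: 2.33
position: [0.4614, -0.0552, 0.3304]
tool_rot: [[-0.001, 0.379, 0.925], [-0.0, 0.925, -0.379], [-1.0, -0.001, -0.001]]
ft_force: [-0.7, 0.6, -0.3]
grip_width: 0.0595
knob_grip 0.9 [ 0.5268 -0.1131  0.1698] [286. 301.]
carousel 0.59 [ 0.528  -0.1096 -0.    ] [299. 242.]
dropper_bottle 0.66 [ 0.4635 -0.0588  0.0272] [317. 183.]
oil_bottle 0.89 [ 0.5167 -0.1855  0.0261] [237. 263.]
oil_bottle 0.76 [ 0.4469 -0.3227 -0.0018] [120. 246.]
front_mark 0.28 [ 0.5163 -0.1854  0.0245] [237. 262.]
foot 0.8 [ 0.5253 -0.1096  0.0018] [298. 241.]
[-20.8638   8.9494  71.9498   0.0305  99.0287 -88.9912] [ 0.4592 -0.0491  0.332 ] [[ 0.0014  0.3725  0.928 ]
 [ 0.      0.928  -0.3725]
 [-1.      0.0005  0.0012]]
```

View pics/w1.png

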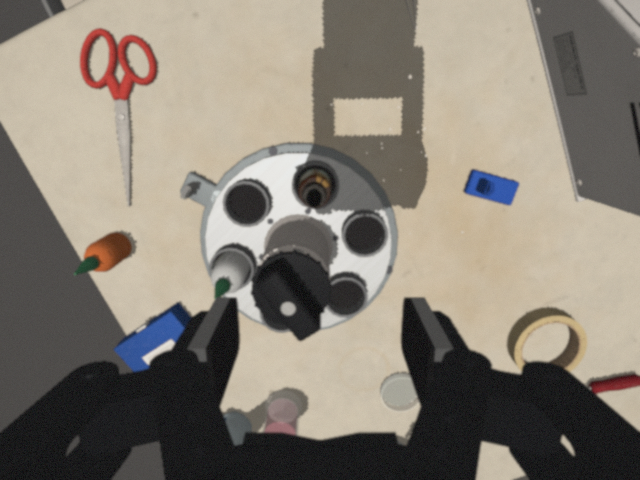

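The wrist view shows the knob bar from about (265,272) to (308,330), the dropper at (315,185), the oil bottle at (232,268) and the grey pointer at (193,186). The orange look-alike is at (108,250) and the blue one at (490,187). I'll measure from depth.

```bash
cat >> h.py <<'E'
def cloud(im,st=1):
    v,u=np.mgrid[0:480:st,0:640:st];d=im["depth"][::st,::st]
    p=np.stack([u.ravel(),v.ravel()],1).astype(float)
    K=np.array([[im["fx"],0,im["cx"]],[0,im["fy"],im["cy"]],[0,0,1]])
    n=cv2.undistortPoints(p[:,None],K,np.array([im["k1"],0,0,0,0.]))[:,0]
    d=d.ravel();c=np.stack([n[:,0]*d,-n[:,1]*d,-d,np.ones_like(d)],1)
    return (c@im["world_from_camera"].T)[d>0,:3]
def ang(p,A): return np.degrees(np.arctan2(p[...,1]-A[1],p[...,0]-A[0]))%360
def scan(c,A=(.527,-.110)):
    im=cams.get_image(c);P=cloud(im);r=np.hypot(P[:,0]-A[0],P[:,1]-A[1])
    k=P[(r<.045)&(P[:,2]>.166)]
    if len(k)>20:
        z=np.percentile(k[:,2],90);t=k[k[:,2]>z-.008]
        (c0,wh,a)=cv2.minAreaRect((t[:,:2]*1000).astype(np.float32));print(c,"bar top z",z,"rect",c0,wh,a,len(t))
    f=P[(r>.127)&(r<.16)&(P[:,2]>.022)&(P[:,2]<.06)&(P[:,1]<.0)&(P[:,0]<.53)]
    print(c,"pointer n",len(f),np.median(f,0) if len(f) else "",ang(np.median(f,0),A) if len(f) else "")
    p=P[(r<.115)&(P[:,2]>.015)&(P[:,2]<.03)];
    if len(p)>50: print(c,"plate",cv2.minEnclosingCircle((p[:,:2]*1000).astype(np.float32)))
    b=P[(r>.05)&(r<.11)&(P[:,2]>.06)&(P[:,2]<.135)];th=ang(b,A)
    for lo in range(0,360,20):
        m=(th>=lo)&(th<lo+20)
        if m.sum()>15:print("  bottle bin",lo,m.sum(),np.median(b[m],0),"max z",b[m,2].max())
    return im,P
E
python3 - <<'E'
from h import *
scan("wrist");scan("scene")
im=cams.get_image("wrist")
for u,v in((288,309),(265,272),(308,330)):print(atz(im,u,v,.188))
for u,v in((190,178),(185,192)):print(dep(im,u,v))
E
```

```text
wrist bar top z 0.18717627155758867 rect (525.1650390625, -109.79393005371094) (65.69259643554688, 23.664825439453125) 11.882660865783691 2087
wrist pointer n 170 [ 0.4147 -0.1943  0.0416] 216.91288083130573
wrist plate ((525.7403564453125, -107.16109466552734), 113.39563751220703)
  bottle bin 120 246 [ 0.4645 -0.0508  0.0851] max z 0.12295087656851594
  bottle bin 140 675 [ 0.455  -0.0616  0.0994] max z 0.12705273517508847
  bottle bin 240 620 [ 0.508  -0.1838  0.0784] max z 0.11602154453327274
  bottle bin 260 369 [ 0.5194 -0.1815  0.0806] max z 0.12286411847863088
scene bar top z 0.18851368506141686 rect (524.5036010742188, -108.91173553466797) (69.7303237915039, 24.03461456298828) 11.416544914245605 232
scene pointer n 75 [ 0.4106 -0.1976  0.0374] 216.95008658889765
scene plate ((524.907470703125, -110.6871337890625), 114.7059555053711)
  bottle bin 140 282 [ 0.4522 -0.0655  0.0855] max z 0.1280150799867269
  bottle bin 240 209 [ 0.5046 -0.1889  0.0778] max z 0.12038678566959082
  bottle bin 260 60 [ 0.5155 -0.1954  0.083 ] max z 0.12355692129166373
[ 0.5258 -0.1038  0.188 ]
[ 0.4889 -0.108   0.188 ]
[ 0.5499 -0.0959  0.188 ]
[ 0.4032 -0.1907  0.0107]
[ 0.4144 -0.1924  0.0414]
```

```bash
python3 -c "
from h import *
goal([.525,-.1095,.28])"
python3 -m crank '[0,-7,7,0.12,0,0,0,-7,14,0.24,0,0,0,-7,21,0.36,0,0,0,-7,30,0.48,0,0,0,-7,40,0.6,0,0,0,-7,50,0.72,0,0,0,-10,60,0.84,0,0,0,-15,70,0.96,0,0,10,-20,75,1.08,0,0,20,-30,83,1.2,0,0]' 0.7 30
python3 -c "
from h import *
R=Ro.from_euler('z',-78.1,degrees=True).as_matrix()
y=R[:,0];x=np.array([0,0,-1.]);R=np.c_[x,y,np.cross(x,y)]
goal([.525,-.1095,.25],R)"
```

```text
row mm [ 51.965  -31.1951  83.2219] rot [0. 0. 0.]
time_s: 3.67
position: [0.5256, -0.1078, 0.3122]
tool_rot: [[0.002, 1.0, -0.016], [-0.0, -0.016, -1.0], [-1.0, 0.002, 0.0]]
ft_force: [-0.1, 0.6, -1.0]
grip_width: 0.0599
row mm [62.1523 -0.7189  1.7047] rot [ 1.3472 -0.0015 -0.0021]
```

```bash
python3 -m crank '[8,0,0,0.12,0,0,16,0,0,0.24,0,0,24,0,0,0.36,0,0,32,0,0,0.48,0,0,40,0,0,0.6,0,0,48,0,0,0.72,0,0,56,0,1,0.84,0,0,64,0,1,0.96,0,0,72,-1,2,1.08,0,0,80,-1,2,1.2,0,0]'
python3 -c "
from h import *
y=np.array([np.cos(np.radians(-78.1)),np.sin(np.radians(-78.1)),0]);x=np.array([0,0,-1.]);R=np.c_[x,y,np.cross(x,y)]
goal([.525,-.1095,.22],R);goal([.525,-.1095,.165],R);print(env.observe()['q'])"
```

```text
time_s: 4.5
position: [0.5247, -0.1095, 0.2318]
tool_rot: [[0.002, 0.342, -0.94], [-0.0, -0.94, -0.342], [-1.0, 0.001, -0.002]]
ft_force: [-0.5, -0.0, -0.5]
grip_width: 0.0594
row mm [11.8401  0.0853 -0.2838] rot [ 0.1417 -0.0023 -0.001 ]
row mm [66.84    0.0216 -0.1619] rot [ 0.1417 -0.0023 -0.001 ]
[-24.4758  19.3328  73.9095   0.0417  86.6207  45.5012]
```

```bash
python3 -m crank '[15,0,0,0.07,0,0,30,0,0,0.142,0,0,45,0,0,0.142,-0.002,0,60,0,0,0.142,-0.002,0,70,0,0,0.142,-0.002,0,71,0,0,0.142,-0.002,0,71,0,0,0.142,-0.002,0]' && python3 -m crank '[0,0,0,0,0,0,0,0,0,0,0,0,0,0,0,0,0,0,0,0,0,0,0,0,0,0,0,0,0,0,0,0,0,0,0,0]' 0 50; python3 -c "
from h import *
s=env.observe();print(s['q'],s['position'],s['ft_force'],s['wrist_torque'])
im=cams.get_image('side');cv2.imwrite('pics/s2.png',cv2.resize(im['color'][130:330,250:450,::-1],(500,500)))"
```

```text
time_s: 5.08
position: [0.5248, -0.1092, 0.1608]
tool_rot: [[-0.0, 0.206, -0.978], [-0.001, -0.978, -0.206], [-1.0, 0.001, 0.0]]
ft_force: [-0.2, 1.0, 0.3]
grip_width: 0.06
time_s: 5.58
position: [0.5249, -0.1092, 0.1611]
tool_rot: [[0.0, 0.206, -0.978], [-0.001, -0.978, -0.206], [-1.0, 0.001, -0.0]]
ft_force: [-0.6, 1.3, 2.3]
grip_width: -0.0001
[-24.4008  22.5723  81.0243  -0.0252  76.3633  53.6935] [ 0.5249 -0.1092  0.1611] [-0.6023  1.2886  2.3336] [ 0.1106  0.0449 -0.0361]
```

View pics/s2.png

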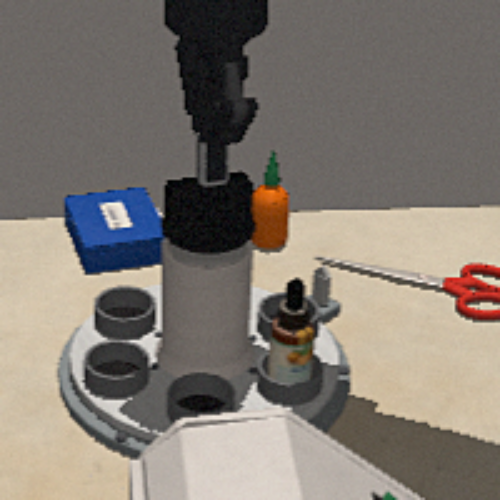

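```bash
python3 - <<'E'
from h import *
s=env.observe();p=s["position"]
a=cams.get_image("scene");b=cams.get_image("wrist");c=cams.get_image("side")
for n,i in(("scene",a),("side",c),("wrist",b)):print(n,pix(i,p),pix(i,[.525,-.1095,.188]))
cv2.imwrite("pics/3.png",np.hstack([cv2.resize(a["color"][170:350,240:420,::-1],(400,400)),cv2.resize(b["color"][140:480,120:520,::-1],(400,400))]))
E
```

```text
scene (np.float64(329.59568793515473), np.float64(242.57432039376496)) (np.float64(330.1552679510418), np.float64(233.2619005465342))
side (np.float64(334.43535772620004), np.float64(212.98934934595698)) (np.float64(334.7124103123291), np.float64(200.63196792952468))
wrist (np.float64(320.63132897375993), np.float64(286.2936398018645)) (np.float64(321.5201735280177), np.float64(314.9170981967777))
```

View pics/3.png

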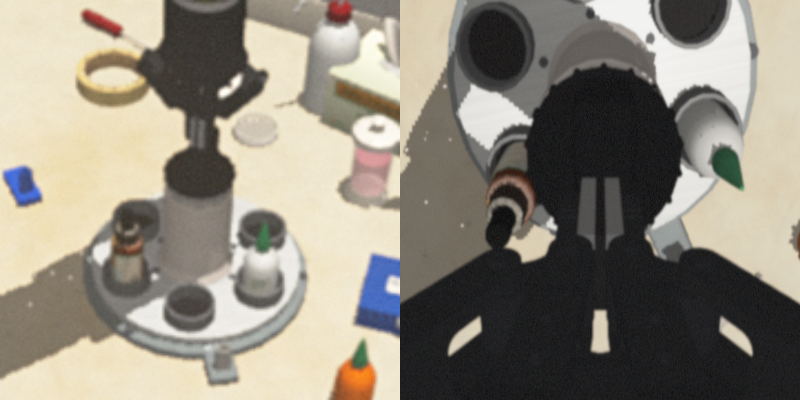

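```bash
python3 - <<'E'
from h import *
for c in("wrist","side"):
    im=cams.get_image(c);P=cloud(im);d=P-[.525,-.1095,0]
    a=np.radians(11.9);X=(d[:,0]*np.cos(a)+d[:,1]*np.sin(a))*1000;Y=(-d[:,0]*np.sin(a)+d[:,1]*np.cos(a))*1000
    k=(np.hypot(X,Y)<45)&(d[:,2]>.13)&(d[:,2]<.25)
    g=np.full((12,10),np.nan)
    for i in range(10):
        for j in range(10):
            m=k&(X>=-40+8*i)&(X<-32+8*i)&(Y>=-40+8*j)&(Y<-32+8*j)
            if m.sum()>1:g[j,i]=np.median(P[m,2])*1000
    print(c);print(np.round(g[:10]))
s=env.observe();print(s["time_s"],s["grip_width"],s["ft_force"])
im=cams.get_image("wrist")
cv2.imwrite("pics/4.png",cv2.convertScaleAbs(cv2.resize(im["color"][180:380,200:440,::-1],(720,600),interpolation=cv2.INTER_CUBIC),alpha=4,beta=0))
E
```

```text
wrist
[[ nan  nan 150. 243. 242. 151. 245. 150.  nan  nan]
 [ nan 150. 151. 240. 242. 242. 242. 151. 151.  nan]
 [ nan 151. 151. 151. 151. 237. 237. 151. 151. 149.]
 [ nan  nan  nan 151. 151. 204. 235. 185. 185. 159.]
 [ nan  nan  nan 234. 233. 223. 223. 186. 186. 169.]
 [ nan  nan  nan 232. 233. 224. 218. 186. 186. 169.]
 [ nan  nan  nan 151. 151. 203. 235. 183. 159. 151.]
 [ nan 150. 151. 151. 151. 234. 236. 151. 151. 147.]
 [ nan  nan 151. 241. 242. 242. 241. 151. 150.  nan]
 [ nan  nan  nan 244. 243. 151. 245.  nan  nan  nan]]
side
[[ nan  nan  nan  nan  nan  nan 245.  nan  nan  nan]
 [ nan  nan  nan  nan  nan  nan 240.  nan  nan  nan]
 [ nan  nan  nan  nan  nan  nan 238.  nan  nan  nan]
 [ nan  nan 184.  nan  nan  nan 239. 185. 184. 166.]
 [ nan 185. 185. 185.  nan  nan 224. 185. 184. 163.]
 [ nan 183. 184. 190. 186. 187. 202. 185. 184. 160.]
 [145. 165. 167. 166. 179. 183. 180. 166. 165. 157.]
 [ nan 148. 149. 149. 149. 150. 150. 133. 148. 146.]
 [ nan 146. 147. 149. 150. 150. 149. 148. 147.  nan]
 [ nan  nan  nan 148. 150. 149. 234. 147.  nan  nan]]
5.8833 -0.00011199322420426953 [0.5275 0.7674 1.9054]
```

View pics/4.png

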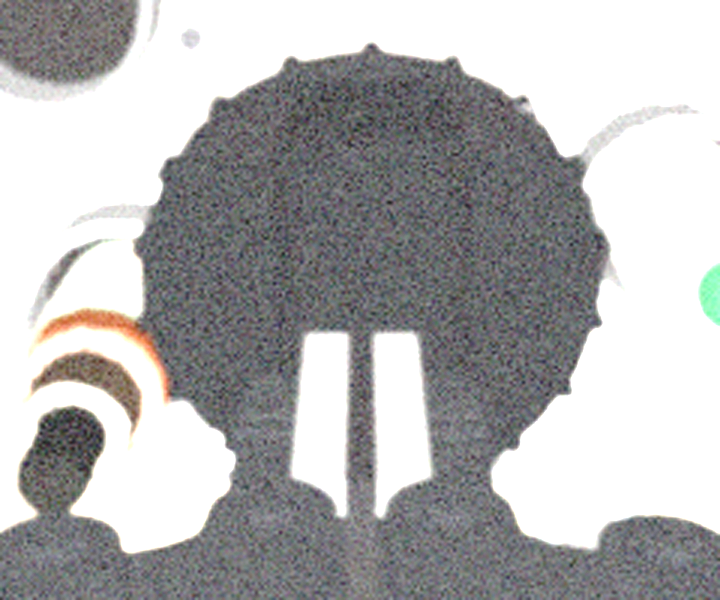

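The bar top is intact at z≈0.186, and the shut fingers seem to end right at that height, although the reported TCP is at 0.161. I'll lift and check where the fingertips really are.

```bash
python3 -m crank '[-20,0,0,0,0,0,-40,0,0,0,0,0,-60,0,0,0,0,0,-80,0,0,0,0,0,-80,0,0,0,0,0,-80,0,0,0,0,0]'; python3 - <<'E'
from h import *
s=env.observe();p=s["position"];print(p,s["tool_rot"])
o=[]
for c in("scene","side","wrist"):
    im=cams.get_image(c);P=cloud(im);r=np.hypot(P[:,0]-p[0],P[:,1]-p[1])
    k=P[(r<.03)&(P[:,2]>.2)&(P[:,2]<.32)]
    print(c,pix(im,p),"finger min z",np.sort(k[:,2])[:8],len(k))
    u,v=map(int,pix(im,p));u0=min(max(u-60,0),520);v0=min(max(v-80,0),320)
    f=im["color"][v0:v0+160,u0:u0+120,::-1].copy();cv2.circle(f,(u-u0,v-v0),1,(0,0,255),-1)
    o.append(cv2.resize(f,(266,355),interpolation=cv2.INTER_NEAREST))
cv2.imwrite("pics/5.png",cv2.convertScaleAbs(np.hstack(o),alpha=1.6))
E
```

```text
time_s: 6.43
position: [0.5249, -0.1093, 0.2411]
tool_rot: [[0.001, 0.206, -0.978], [-0.001, -0.978, -0.206], [-1.0, 0.001, -0.001]]
ft_force: [0.7, 0.2, -0.1]
grip_width: 0.0002
[ 0.5249 -0.1093  0.2411] [[ 0.0011  0.2063 -0.9785]
 [-0.0012 -0.9785 -0.2063]
 [-1.      0.0014 -0.0008]]
scene (np.float64(330.9356295565284), np.float64(214.00789419231174)) finger min z [0.2657 0.269  0.2701 0.2706 0.2707 0.2708 0.2711 0.2718] 316
side (np.float64(335.4417970113574), np.float64(175.4976791875447)) finger min z [0.264  0.2644 0.2652 0.2652 0.2659 0.2662 0.2663 0.2663] 316
wrist (np.float64(321.53574666669186), np.float64(286.59993189528683)) finger min z [0.2674 0.2675 0.2678 0.268  0.268  0.2681 0.2682 0.2683] 11061
```

View pics/5.png

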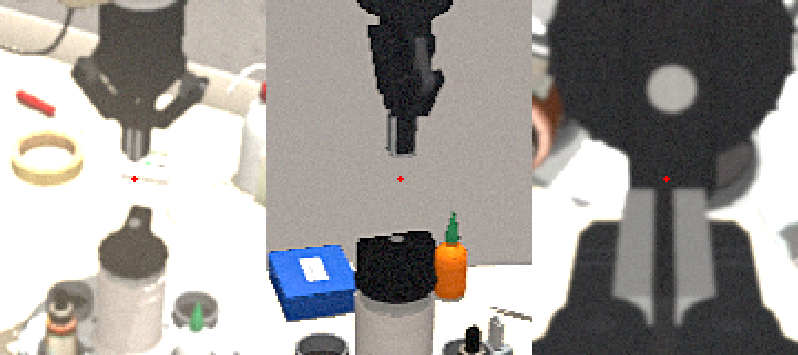

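All three cameras agree that the real finger end sits about 26 mm behind the reported TCP, with no sideways error. The fingers had closed above the bar. I'll reopen and descend 26 mm deeper.

```bash
python3 -m crank '[0,0,0,0,0,0,0,0,0,0,0,0,20,0,0,0,0,0,50,0,0,0,0,0,80,0,0,0,0,0,100,0,0,0,0,0,108,0,0,0,0,0,111,0,0,0,0,0,111,0,0,0,0,0]' 0.7 && python3 -m crank '[0,0,0,0,0,0,0,0,0,0,0,0,0,0,0,0,0,0,0,0,0,0,0,0,0,0,0,0,0,0]' 0 50; python3 -c "
from h import *
s=env.observe();print(s['q'],s['position'],s['ft_force'],s['wrist_torque'])"
```

```text
time_s: 7.33
position: [0.5243, -0.1091, 0.1286]
tool_rot: [[-0.002, 0.206, -0.978], [0.0, -0.978, -0.206], [-1.0, -0.001, 0.002]]
ft_force: [-0.2, -0.0, 0.5]
grip_width: 0.0597
time_s: 7.75
position: [0.5252, -0.1106, 0.1298]
tool_rot: [[0.001, 0.206, -0.979], [-0.003, -0.979, -0.206], [-1.0, 0.003, 0.0]]
ft_force: [1.2, -7.1, 1.4]
grip_width: 0.0234
[-24.4726  24.4097  83.7038  -0.1379  71.7933  53.6961] [ 0.5252 -0.1106  0.1298] [ 1.2484 -7.0598  1.3537] [-0.6122  0.0478 -0.0028]
```

```bash
python3 -m crank '[0,1,0,0,0,0,1,1,0,0,0,0,2,1,0,0,0,0,3,1,0,0,0,0,4,1,0,0,0,0,5,1,0,0,0,0,5,1,0,0,0,0]'
```

```text
time_s: 8.33
position: [0.5254, -0.111, 0.1272]
tool_rot: [[0.002, 0.206, -0.979], [-0.003, -0.979, -0.206], [-1.0, 0.003, -0.002]]
ft_force: [-8.3, 6.4, 20.4]
grip_width: 0.0236
```

```bash
python3 -m crank '[0.5,0,0,-0.02,0,0,1,0,0,-0.06,0,0,1,0,0,-0.1,0,0,1,0,0,-0.14,0,0,1,0,0,-0.18,0,0,1,0,0,-0.22,0,0,1,0,0,-0.22,0,0]'; python3 -c "
from h import *
print(env.observe()['wrist_torque'])"
```

```text
time_s: 8.92
position: [0.5253, -0.1112, 0.1265]
tool_rot: [[0.002, 0.416, -0.909], [-0.003, -0.909, -0.416], [-1.0, 0.004, -0.001]]
ft_force: [-1.2, 1.4, 2.3]
grip_width: 0.0232
[0.785  0.6074 0.0818]
```

```bash
python3 -m crank '[1,0,0,-0.03,0,0,1.5,0,0,-0.07,0,0,1.5,0,0,-0.11,0,0,1.5,0,0,-0.15,0,0,1.5,0,0,-0.19,0,0,1.5,0,0,-0.22,0,0,1.5,0,0,-0.22,0,0]'; python3 -c "
from h import *
print(env.observe()['wrist_torque'])"
```

```text
time_s: 9.5
position: [0.5254, -0.1114, 0.125]
tool_rot: [[0.002, 0.605, -0.796], [-0.003, -0.796, -0.605], [-1.0, 0.004, 0.0]]
ft_force: [-0.2, 0.6, 2.0]
grip_width: 0.0232
[0.627  0.4683 0.0491]
```

```bash
python3 -m crank '[1,0,0,0,0,0,2,0,0,0,0,0,3,0,0,0,0,0,3,0,0,0,0,0]'; python3 -c "
from h import *
print(env.observe()['wrist_torque'])"
```

```text
time_s: 9.83
position: [0.5254, -0.1114, 0.1217]
tool_rot: [[0.002, 0.604, -0.797], [-0.003, -0.797, -0.604], [-1.0, 0.004, 0.0]]
ft_force: [0.8, 0.8, -0.6]
grip_width: 0.0233
[0.7288 0.3794 0.0104]
```

Down by 8 mm with little force, so it is dropping in. Continuing to the bottom.

```bash
python3 -m crank '[1,0,0,0,0,0,2,0,0,0,0,0,3,0,0,0,0,0,4,0,0,0,0,0,4.5,0,0,0,0,0,4.5,0,0,0,0,0]'; python3 - <<'E'
from h import *
scan("scene");scan("side")
E
```

```text
time_s: 10.33
position: [0.5256, -0.1115, 0.1193]
tool_rot: [[0.004, 0.604, -0.797], [-0.004, -0.797, -0.604], [-1.0, 0.006, -0.001]]
ft_force: [-5.1, 2.5, 19.6]
grip_width: 0.0233
scene bar top z 0.4426441710243361 rect (522.2079467773438, -103.3822250366211) (80.4842758178711, 55.46923828125) 67.76024627685547 467
scene pointer n 78 [ 0.4091 -0.1973  0.0378] 216.53532739554453
scene plate ((524.8153686523438, -111.33515930175781), 114.46846008300781)
  bottle bin 140 295 [ 0.452  -0.0678  0.0869] max z 0.1280078576999144
  bottle bin 240 177 [ 0.5053 -0.1892  0.0769] max z 0.11498836233268772
  bottle bin 260 91 [ 0.5154 -0.1939  0.0839] max z 0.12340163084650624
side bar top z 0.3420084309039843 rect (521.8309326171875, -107.90501403808594) (86.22905731201172, 70.21546936035156) 51.54344177246094 550
side pointer n 62 [ 0.4168 -0.1941  0.0351] 217.35251411180556
side plate ((528.57373046875, -109.49787902832031), 112.90925598144531)
  bottle bin 120 254 [ 0.4673 -0.0519  0.0797] max z 0.1206250497302942
  bottle bin 140 159 [ 0.4575 -0.0582  0.1004] max z 0.1250795440293554
```

The knob has bottomed: 19.6 N at z 0.119, about 10.5 mm below where I gripped it. Now I'll turn CCW with light pressure.

```bash
python3 -m crank '[0.5,0,0,-0.04,0,0,0.5,0,0,-0.1,0,0,0.5,0,0,-0.16,0,0,0.5,0,0,-0.22,0,0,0.5,0,0,-0.28,0,0,0.5,0,0,-0.34,0,0,0.5,0,0,-0.4,0,0,0.5,0,0,-0.46,0,0,0.5,0,0,-0.5,0,0,0.5,0,0,-0.5,0,0]'; cat >> h.py <<'E'
A=np.array([.5255,-.1113])
def drop():
    s=env.observe();print("yaw",np.degrees(np.arctan2(s["tool_rot"][1][1],s["tool_rot"][0][1])),s["position"],s["ft_force"],s["wrist_torque"],"q6",s["q"][5])
    for c in("scene","side","wrist"):
        im=cams.get_image(c)
        for q in("dropper_bottle","oil_bottle","front_mark"):
            for d in models.landmark_of(c,q)[:2]:
                w=W(im,d["location"])
                if np.hypot(*(w[:2]-A))<.12:print(c,q,round(d["p"],2),w,ang(w,A))
E
python3 -c "
from h import *
drop()"
```

```text
time_s: 11.27
position: [0.526, -0.1119, 0.1195]
tool_rot: [[0.005, 0.913, -0.408], [-0.005, -0.408, -0.913], [-1.0, 0.007, 0.003]]
ft_force: [0.5, -0.6, 6.7]
grip_width: 0.0232
yaw -24.070609017812245 [ 0.526  -0.1119  0.1195] [ 0.5181 -0.6254  6.682 ] [ 0.6375  0.8893 -0.0461] q6 -0.41917818879656144
scene dropper_bottle 0.98 [ 0.4515 -0.0814  0.0242] 158.02198465124508
scene oil_bottle 0.81 [ 0.5401 -0.1852  0.0228] 281.16427756349066
scene front_mark 0.64 [ 0.4625 -0.1643  0.0251] 220.05001046440265
side dropper_bottle 0.77 [ 0.4491 -0.0883  0.0212] 163.23710598334193
side oil_bottle 0.48 [ 0.5416 -0.1876  0.0236] 281.93052205307293
wrist dropper_bottle 0.96 [ 0.4495 -0.0843  0.0232] 160.41534505797424
```

```bash
python3 -m crank '[0.5,0,0,-0.05,0,0,0.5,0,0,-0.11,0,0,0.5,0,0,-0.17,0,0,0.5,0,0,-0.23,0,0,0.5,0,0,-0.29,0,0,0.5,0,0,-0.35,0,0,0.5,0,0,-0.41,0,0,0.5,0,0,-0.45,0,0,0.5,0,0,-0.45,0,0]' && python3 -m crank '[0.5,0,0,-0.05,0,0,0.5,0,0,-0.11,0,0,0.5,0,0,-0.17,0,0,0.5,0,0,-0.23,0,0,0.5,0,0,-0.29,0,0,0.5,0,0,-0.35,0,0,0.5,0,0,-0.40,0,0,0.5,0,0,-0.43,0,0,0.5,0,0,-0.43,0,0]';
python3 -c "
from h import *
drop()"
```

```text
time_s: 12.62
position: [0.5266, -0.1121, 0.1195]
tool_rot: [[0.007, 1.0, 0.03], [-0.006, 0.03, -1.0], [-1.0, 0.007, 0.006]]
ft_force: [2.0, 1.6, 5.4]
grip_width: 0.0238
time_s: 13.37
position: [0.5272, -0.1121, 0.1194]
tool_rot: [[0.008, 0.896, 0.445], [-0.007, 0.445, -0.896], [-1.0, 0.005, 0.01]]
ft_force: [3.5, 1.9, 4.6]
grip_width: 0.0234
yaw 26.41104862400229 [ 0.5272 -0.1121  0.1194] [3.4737 1.9003 4.6242] [ 0.7273  0.3324 -0.0121] q6 -50.871991934811206
scene dropper_bottle 0.9 [ 0.4612 -0.1529  0.0202] 212.91036348167702
scene dropper_bottle 0.43 [ 0.4595 -0.1614  0.0256] 217.23368280396062
scene oil_bottle 0.71 [ 0.5933 -0.1462  0.0232] 332.77099497720764
scene front_mark 0.77 [ 0.4603 -0.1626  0.0242] 218.2074195359446
side dropper_bottle 0.8 [ 0.4564 -0.1523  0.02  ] 210.70667626474923
side oil_bottle 0.94 [ 0.5939 -0.1461  0.0219] 333.0459275526701
wrist dropper_bottle 0.88 [ 0.4591 -0.1514  0.0261] 211.15983222939062
wrist front_mark 0.61 [ 0.5234 -0.1104 -0.0005] 157.6575833929696
```

```bash
python3 -m crank '[0.5,0,0,-0.03,0,0,0.5,0,0,-0.07,0,0,0.5,0,0,-0.1,0,0,0.5,0,0,-0.1,0,0,0.5,0,0,-0.1,0,0]';
python3 - <<'E'
from h import *
drop()
for c in("scene","side","wrist"):
    im=cams.get_image(c);P=cloud(im);d=P[:,:2]-A;r=np.hypot(*d.T);t=ang(P,A)
    b=P[(r>.055)&(r<.105)&(P[:,2]>.048)&(P[:,2]<.13)&(t>190)&(t<245)]
    f=P[(r>.125)&(r<.16)&(P[:,2]>.02)&(P[:,2]<.056)&(t>190)&(t<245)]
    for n,k in(("bottle",b),("pointer",f)):
        if len(k)>5:print(c,n,len(k),np.median(k,0),"ang pct 2,50,98",np.percentile(ang(k,A),[2,50,98]))
    if c!="side":
        u,v=map(int,pix(im,[.45,-.17,.04]));z=70 if c=="scene" else 120
        u0=max(u-z,0);v0=max(v-z,0)
        f=im["color"][v0:v0+2*z,u0:u0+2*z,::-1].copy()
        cv2.imwrite(f"pics/6{c}.png",cv2.resize(f,(400,400),interpolation=cv2.INTER_CUBIC))
        print(c,u0,v0)
cv2.imwrite("pics/6.png",np.hstack([cv2.imread("pics/6scene.png"),cv2.imread("pics/6wrist.png")]))
E
```

```text
time_s: 14.38
position: [0.5274, -0.112, 0.1194]
tool_rot: [[0.009, 0.848, 0.529], [-0.007, 0.529, -0.848], [-1.0, 0.004, 0.011]]
ft_force: [1.5, 2.7, 8.2]
grip_width: 0.0235
yaw 31.959341573951065 [ 0.5274 -0.112   0.1194] [1.4831 2.747  8.1796] [ 0.7164  0.6822 -0.109 ] q6 -56.4075661210625
scene dropper_bottle 0.61 [ 0.4654 -0.1569  0.0201] 217.18536078105197
scene oil_bottle 0.88 [ 0.596  -0.1401  0.0236] 337.76079621305394
scene front_mark 0.78 [ 0.4602 -0.1628  0.0255] 218.24989282680895
side dropper_bottle 0.92 [ 0.4625 -0.1584  0.0238] 216.81349742325824
side dropper_bottle 0.56 [ 0.5305 -0.1125 -0.0026] 346.1233075482815
side oil_bottle 0.92 [ 0.6007 -0.14    0.0203] 339.10874563255777
wrist dropper_bottle 0.6 [ 0.4629 -0.1593  0.0257] 217.5129810157403
scene bottle 372 [ 0.4527 -0.1624  0.0836] ang pct 2,50,98 [204.1281 214.8172 226.3097]
scene pointer 82 [ 0.4096 -0.1978  0.0382] ang pct 2,50,98 [213.7144 216.6682 219.7119]
scene 266 241
side bottle 442 [ 0.466  -0.1496  0.0809] ang pct 2,50,98 [204.2894 212.2066 226.5737]
side pointer 67 [ 0.4167 -0.1949  0.0339] ang pct 2,50,98 [214.823  217.4747 220.7548]
wrist bottle 5314 [ 0.4652 -0.1518  0.0899] ang pct 2,50,98 [205.1325 213.4362 225.8851]
wrist pointer 831 [ 0.4157 -0.195   0.0391] ang pct 2,50,98 [214.5368 217.2443 220.8407]
wrist 45 127
```

View pics/6.png

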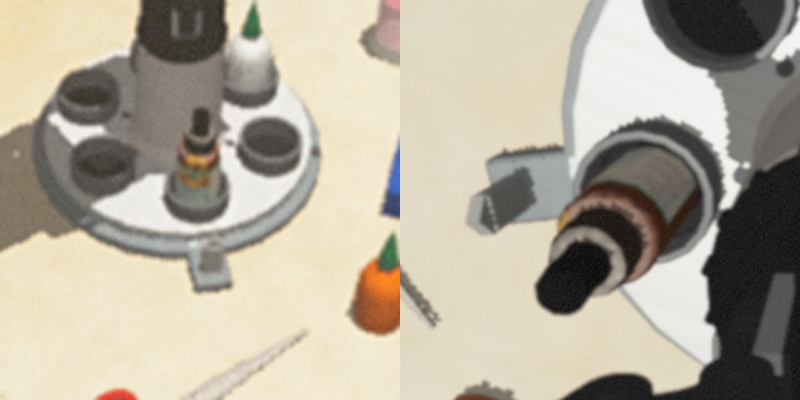

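The pictures show the dropper standing in its cup right before the grey pointer: bottle (197,170) and pointer (210,262) in the left crop. One circle fit for the fine residual.

```bash
cat >> h.py <<'E'
from scipy.optimize import least_squares
def fitb():
    for c in("scene","side","wrist"):
        im=cams.get_image(c);P=cloud(im);d=P[:,:2]-A;r=np.hypot(*d.T);t=ang(P,A)
        b=P[(r>.055)&(r<.105)&(P[:,2]>.05)&(P[:,2]<.078)&(t>195)&(t<240)][:,:2]
        cam=im["world_from_camera"][:2,3]
        g=np.median(b,0);g=g+.012*(g-cam)/np.linalg.norm(g-cam)
        o=least_squares(lambda x:np.hypot(*(b-x).T)-.017,g,loss="soft_l1",f_scale=.001).x
        f=P[(r>.125)&(r<.16)&(P[:,2]>.022)&(P[:,2]<.056)&(t>195)&(t<240)]
        p=np.median(f,0)
        print(c,len(b),o,"r",np.hypot(*(o-A)),"ang",ang(o,A),"pointer",ang(p,A),"mark",A+.08*(p[:2]-A)/np.hypot(*(p[:2]-A)))
E
python3 -c "
from h import *
fitb()"
```

```text
scene 147 [ 0.4619 -0.1578] r 0.07882541444259379 ang 216.18669552170707 pointer 216.69852524446654 mark [ 0.4614 -0.1591]
side 189 [ 0.4639 -0.1591] r 0.077959315812929 ang 217.81665068832322 pointer 217.50780719868564 mark [ 0.462 -0.16 ]
wrist 1309 [ 0.4634 -0.1592] r 0.07840883538438241 ang 217.62686629132867 pointer 217.27803163171615 mark [ 0.4618 -0.1598]
```

```bash
python3 -m crank '[0,0,0,0,0,0,0,0,0,0,0,0,0,0,0,0,0,0,0,0,0,0,0,0,0,0,0,0,0,0]' 0.7 && python3 -m crank '[-8,0,0,0,0,0,-20,0,0,0,0,0,-45,0,0,0,0,0,-80,0,0,0,0,0,-115,0,0,0,0,0,-150,0,0,0,0,0,-150,0,0,0,0,0]'; python3 - <<'E'
from h import *
fitb()
for c in("scene","side","wrist"):
    im=cams.get_image(c);P=cloud(im);r=np.hypot(*(P[:,:2]-A).T)
    k=P[(r<.03)&(P[:,2]>.15)&(P[:,2]<.2)];z=np.percentile(k[:,2],85);t=k[k[:,2]>z-.006]
    print(c,"top",np.median(t[:,2]),cv2.minAreaRect((t[:,:2]*1000).astype(np.float32)))
    if c!="wrist":cv2.imwrite(f"pics/7{c}.png",cv2.resize(im["color"][140:340,240:440,::-1],(400,400),interpolation=cv2.INTER_CUBIC))
cv2.imwrite("pics/7.png",np.hstack([cv2.imread("pics/7scene.png"),cv2.imread("pics/7side.png")]))
E
```

```text
time_s: 15.7
position: [0.5274, -0.1122, 0.1192]
tool_rot: [[0.009, 0.849, 0.529], [-0.007, 0.529, -0.849], [-1.0, 0.004, 0.011]]
ft_force: [-0.1, 0.3, -0.2]
grip_width: 0.0601
time_s: 16.28
position: [0.5278, -0.1119, 0.2768]
tool_rot: [[0.021, 0.849, 0.529], [-0.013, 0.529, -0.849], [-1.0, 0.011, 0.022]]
ft_force: [0.8, 0.9, 1.0]
grip_width: 0.0597
scene 141 [ 0.4625 -0.1579] r 0.07835604737923113 ang 216.47533990127275 pointer 216.65331150567118 mark [ 0.4613 -0.1591]
side 189 [ 0.464  -0.1591] r 0.0779437013211296 ang 217.86742453835512 pointer 217.27924484384542 mark [ 0.4618 -0.1598]
wrist 325 [ 0.4638 -0.1586] r 0.07776350458603155 ang 217.4491379367011 pointer 217.4450201636523 mark [ 0.462  -0.1599]
scene top 0.1754259034872997 ((523.6029052734375, -112.9443359375), (25.6804141998291, 57.89409637451172), 29.223405838012695)
side top 0.17374017925882068 ((527.4695434570312, -109.17190551757812), (25.01827049255371, 58.11774444580078), 32.94918441772461)
wrist top 0.17490328233369135 ((526.5360107421875, -110.73231506347656), (23.588687896728516, 59.79655456542969), 31.295902252197266)
```

View pics/7.png

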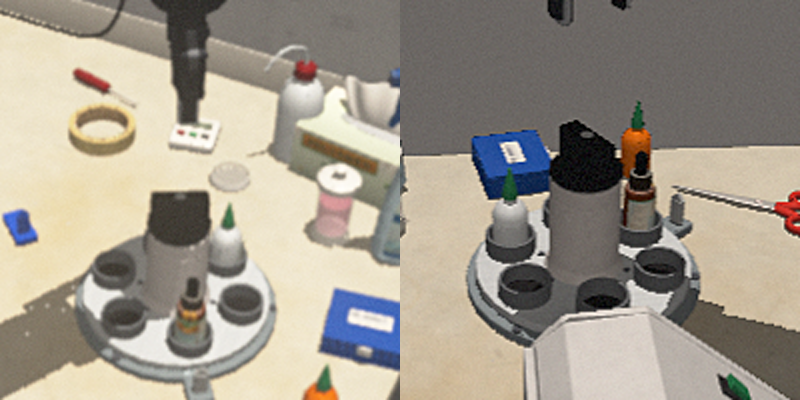

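The knob's top is at 0.175, which is fully home (0.176 expected). Both bottles are standing, and the dropper is at the grey pointer to within 0.5°. Handing in.

```bash
python3 -c "
from h import *
print(env.close_job())"
```

```text
the job is handed in; nothing more can be done
None
```

The job is done and handed in at about 16.5 s. The knob is down in mesh and released, and the dropper bottle stands at the grey pointer.

- **How it went:** I gripped the knob bar, pressed it to the tooth stop, and turned it counter-clockwise until it dropped home. I then turned on until the dropper reached the pointer.
- **First grasp failed:** it closed on nothing, just above the bar. All three cameras showed the real finger ends about 26 mm behind the reported TCP, so I went 26 mm deeper and the second grasp held.
- **Force while pressing:** I briefly pressed with about 20 N at the tooth stop and again at the bottom, above the 5–10 N you gave as safe against dragging the carousel. The carousel showed no turn afterwards.
- **Last checks:**
  - The knob's top is at z ≈ 0.175 m, against 0.176 m expected fully home.
  - The dropper's angle agrees with the pointer's to between 0.0° and 0.6° in the three views. The scene and side cameras disagree with each other by about 1.4° on the bottle's absolute angle.
  - Both bottles stand in their cups, and the gripper is open and clear above.

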